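# Find the socket that fits the chute valve's bonnet nut

### The arm

A 6-joint arm with a two-finger parallel gripper is mounted at the origin on the work surface. World frame = base frame: x ahead of the robot, y to its left, z up, the work surface at z = 0. Lengths are in m, angles in rad, forces in N, time in s.
With the tool pointing down it reaches from about 0.25 to 0.775 m from the base axis. Payload 4 kg.
Tool frame: the origin (TCP) lies between the finger pads; the fingertips stand 19 mm ahead of it and the grasp point (between the pads) is the TCP; z points along the fingers, y is the direction in which the jaws open and shut (so a half turn about z gives the same grasp; the last joint's range is limited). The gripper opens to 94 mm and grips with 3 to 60 N. Pads are 16 mm wide; open, the fingers measure 119 mm over their backs; the gripper's body (75 mm by 177 mm) begins 78 mm behind the grasp point.
Start: joints at [1.074, 0.087, 1.371, -0, 1.684, -0.103], TCP at [0.211, 0.508, 0.225] pointing down, gripper open.
Joint ranges: [-3.1, 3.1], [-0.76, 2.03], [0.27, 2.55], [-1.08, 4.22], [0.17, 2.65], [-2.57, 2.57]. Speed limits (rad/s): [2.79, 2.79, 3.14, 3.14, 3.14, 3.14].

### API

Orientations are given as a unit quaternion [x, y, z, w].
In Python, from station import bot gives the robot as it stands.
- The arm moves only by the tool move_arm, never from a script. Its argument "moves" is a list of rows, each a list of 7 numbers: the shift along the tool's x, y, z in mm, then the turn, a rotation vector about the tool's x, y, z in degrees, then the closure, from 0 (fully open) to 1 (shut). A call has 1 to 20 rows; each row shifts and turns the commanded pose from where the row before left it, along the tool's axes as they then stand; what a row does not reach is not made up. A row lasts 1/12 s, in which the tool goes at most 41.7 mm and 7.16 degrees, less where a joint would pass 70% of its speed; a pose out of reach is approached as far as the arm can. A call is refused whole if a number of a shift passes 41.7 or a number of a turn 7.16, either way. A call with a gripper value outside its range is refused whole. The fingers move at their own pace and stop on an object; "squeeze" is the grip in N (left out, the last holds). Time passes only in rows, so rows that do not move let the fingers close. It gives the time, the measured TCP pose, the force and the opening at its end, in the units of the state.
- bot.get_state(): the state, without advancing time (a new reading comes with each control period).
- bot.get_image(name): name is "scene" or "side" or "wrist"; returns the picture (384x512x3 uint8, red, green, blue); there is no depth.
- bot.get_calibration(name): a dict with "K" (3x3 intrinsics, pixels), "extrinsics" (4x4, takes a point from world to camera coordinates). Camera axes: x right, y down, z forward; pixel columns grow to the right and rows downward; lengths in m; the calibration is good to about 2 mm. A picture is of the moment at which its call begins: read the wrist's pose just before it. get_calibration takes no time and is no camera call; for the wrist camera it gives the pose at the moment of the call.
- bot.hand_in(): hands the job in, once; it reports no verdict.
The state is a dict: "t": time; "joint_pos": joint angles; "qvel": joint speeds; "joint_torque": joint torques, N m; "tcp_pos": TCP position; "orientation": TCP orientation; "ft_force": force on the tool from outside, world axes, zero at the start; "wrist_torque": the same for the moment, N m; "opening": finger opening in m.
Only numpy, scipy, OpenCV 4.12 (cv2) and the standard library are available. Lean on these libraries where they do the work, as an engineer would, in place of code of your own. Each camera call takes 0.05 s, during which the arm holds its last target.

### The job

The hexagonal bonnet nut on top of the ball valve at the lower end of the chute is about to be retightened, but the size marks on the three hex sockets have worn off. Try the sockets on that nut until you find the one that fits and drops fully home over it, down onto the collar, and finish with the gripper still holding that socket upright and seated on the nut: do not let go. Stand any socket that does not fit back upright on the bench, and leave the other things on the bench where they are.

Things in the scene. Friction and masses are not known exactly. Their poses are not given: they have to be found in the camera images.
- socket_a: Steel hex socket, mouth down, like the other two outside: 36 mm across outer flats, 60 tall, 0.3 kg. Origin: centre of the mouth, z up. Flat normals, outer and inner alike, along local x and every 60 deg: grip two opposite outer flats. Hex hole from below, 20 mm across flats and 32 deep, or 24 and 24, or 28 and 16; which socket has which is not told nor visible: try it.
- socket_b: Second of the three outwardly identical sockets (36 mm across flats, 60 tall); origin and axes as socket_a. Its hole is another of the three sizes.
- socket_c: Third of the three outwardly identical sockets (36 mm across flats, 60 tall); origin and axes as socket_a. Its hole is the remaining one of the three sizes.
- valve_1: Ball valve without lever, fixed; may be the one at the chute. Origin: centre of its foot (68 mm dia.), on the bench. Pipe ends along local x, 82 mm long, axis 42 mm up. On top, about local z: collar 43 mm dia., top 75 mm up; on it a fixed hex nut 18 mm across flats, 14 high (75 to 89 up, upper 4 mm tapering in by 2 mm), under a 10 mm stud standing 16 mm above it; flat normals along local x and every 60 deg.
- valve_2: Ball valve without lever, fixed; may be the one at the chute. Origin: centre of its foot (68 mm dia.), on the bench. Pipe ends along local x, 82 mm long, axis 42 mm up. On top, about local z: collar 43 mm dia., top 75 mm up; on it a fixed hex nut 22 mm across flats, 14 high (75 to 89 up, upper 4 mm tapering in by 2 mm), under a 10 mm stud standing 8 mm above it; flat normals along local x and every 60 deg.
- valve_3: Ball valve without lever, fixed; may be the one at the chute. Origin: centre of its foot (68 mm dia.), on the bench. Pipe ends along local x, 82 mm long, axis 42 mm up. On top, about local z: collar 43 mm dia., top 75 mm up; on it a fixed hex nut 26 mm across flats, 14 high (75 to 89 up, upper 4 mm tapering in by 2 mm), with no stud above it; flat normals along local x and every 60 deg.
- work_seat (a point): Point above work_place, 75 mm above the bench: centre of the collar top of the valve to work on, where the fitting socket's mouth comes to rest. The fit has 1 mm play per side; line up the flats within 5 deg. On any nut a socket too small stops on top of the nut, its mouth 85 to 89 mm above the bench; one too wide is also too shallow and stops on the stud, mouth at 80 mm or higher.
- work_place (a point): Point on the bench 95 mm before the lower lip of the steel chute; the valve to work on has its origin here (its yaw is its own). Local -y points to the chute: 64 mm wide, lip 30 mm above the bench (side walls 55), rising at 24 deg away from the valve to a polished aluminium funnel, 154 mm wide, rim 300 mm up, axis 315 mm from this point, on a post behind.
- vial: Cobalt blue glass vial, 24 mm diameter, 53 mm tall, standing; origin at the centre of its base. Bystander.
- filter_disc: Chunky dark grey silicon carbide filter disc, 60 mm diameter, 22 mm thick, small centre hole, lying flat; origin at the centre of its underside. Bystander.
- elbow: Bronze 90 degree pipe elbow lying flat, about 57 x 57 x 34 mm; origin on the bench at the centre of its bend's arc. Bystander.
- lever_handle: Dark flat steel valve lever lying on the bench, 112 mm along local x, 30 mm wide at its eye, 6 mm thick; origin on its underside near the middle. Bystander.
- spare_valve: Loose steel ball valve lying on the bench with its dark flat lever level on top, about 67 mm tall, pipe ends along local x, lever reaching 85 mm to local +x; origin on the bench under its middle. Bystander.
There are look-alikes about, which are no part of the job. Leave any yellow look-alike of the socket_b alone.

How it is judged:
At the end, for the whole second after the job is handed in: The socket that fits is on the nut of the valve at the chute: mouth within 3 mm of collar and axis, upright to 0.08 rad, at rest, fingers pressing it (over 1 N); the other sockets stand upright (0.1 rad), at rest on the bench, anywhere (((horizontal distance between socket_a and work_seat below 0.003 m and z of socket_a in the frame of work_seat between -0.003 and 0.003 m and angle between socket_a's own z axis and vertical below 0.08 rad and contact force between the fingers and socket_a above 1 N and linear speed of each of socket_a, socket_b, socket_c below 0.02 m/s and height (world z) of each of socket_b, socket_c below 0.004 m and angle between each of socket_b, socket_c's own z axis and vertical below 0.1 rad) or (horizontal distance between socket_b and work_seat below 0.003 m and z of socket_b in the frame of work_seat between -0.003 and 0.003 m and angle between socket_b's own z axis and vertical below 0.08 rad and contact force between the fingers and socket_b above 1 N and linear speed of each of socket_b, socket_a, socket_c below 0.02 m/s and height (world z) of each of socket_a, socket_c below 0.004 m and angle between each of socket_a, socket_c's own z axis and vertical below 0.1 rad) or (horizontal distance between socket_c and work_seat below 0.003 m and z of socket_c in the frame of work_seat between -0.003 and 0.003 m and angle between socket_c's own z axis and vertical below 0.08 rad and contact force between the fingers and socket_c above 1 N and linear speed of each of socket_c, socket_a, socket_b below 0.02 m/s and height (world z) of each of socket_a, socket_b below 0.004 m and angle between each of socket_a, socket_b's own z axis and vertical below 0.1 rad))); the arm keeps its last pose, push and grip.
It fails at once if the vial is moved more than 40 mm or knocked over (distance of vial from where it was at the start of the episode above 0.04 m or angle between vial's own z axis and vertical above 0.6 rad).
It fails at once if the filter disc is moved more than 40 mm or knocked over (distance of filter_disc from where it was at the start of the episode above 0.04 m or angle between filter_disc's own z axis and vertical above 0.6 rad).
It fails at once if the elbow is moved more than 40 mm or knocked over (distance of elbow from where it was at the start of the episode above 0.04 m or angle between elbow's own z axis and vertical above 0.6 rad).
It fails at once if the lever handle is moved more than 40 mm or knocked over (distance of lever_handle from where it was at the start of the episode above 0.04 m or angle between lever_handle's own z axis and vertical above 0.6 rad).
It fails at once if the spare valve is moved more than 40 mm or knocked over (distance of spare_valve from where it was at the start of the episode above 0.04 m or angle between spare_valve's own z axis and vertical above 0.6 rad).
It also fails if it takes over 72 s, if anything falls off the work surface, if the arm or the gripper's body presses on something with over 40 N, if the wrist force passes 120 N, or if a joint passes its speed limit or range.

## Working session

There is one attempt and no reset: what is moved stays moved. The work goes in short steps, Python scripts to look and compute and a tool call to move; the robot and the scene stay as the last step left them, time stands still between calls to the robot, and variables do not carry over. Pictures are saved under pics/ and viewed, and the job is handed in when it is done.

Besides the shell and the picture viewer there is one more tool, called after ">>>" by a JSON object that holds its "op" and its "data", one argument or row to a line. move_arm: Moves the arm, as the interface text tells. Its arguments: {"type":"object","properties":{"moves":{"type":"array"},"squeeze":{"type":"number"}},"required":["moves"]}

```bash
mkdir -p pics; ls; python3 - <<'E'
from station import bot
import cv2,numpy as np,json
for n in ["scene","side","wrist"]:
    c=bot.get_calibration(n); print(n,np.round(c["K"],1).tolist(),np.round(c["extrinsics"],4).tolist())
    cv2.imwrite(f"pics/{n}0.png",cv2.cvtColor(bot.get_image(n),cv2.COLOR_RGB2BGR))
print(bot.get_state())
E
```

```text
pics
scene [[363.0, 0.0, 249.8], [0.0, 363.0, 195.5], [0.0, 0.0, 1.0]] [[0.4013, 0.9159, -0.0023, -0.3215], [0.5808, -0.2564, -0.7726, -0.2677], [-0.7083, 0.3087, -0.6349, 1.2128], [0.0, 0.0, 0.0, 1.0]]
side [[443.6, 0.0, 259.3], [0.0, 443.6, 189.3], [0.0, 0.0, 1.0]] [[-0.9898, -0.1408, 0.0196, 0.5852], [-0.1067, 0.6447, -0.7569, 0.0609], [0.094, -0.7513, -0.6532, 1.0535], [0.0, 0.0, 0.0, 1.0]]
wrist [[307.6, 0.0, 259.2], [0.0, 307.6, 184.9], [0.0, 0.0, 1.0]] [[0.3833, 0.9236, -0.0028, -0.5495], [0.8992, -0.3724, 0.2298, -0.0255], [0.2112, -0.0906, -0.9732, 0.3908], [0.0, 0.0, 0.0, 1.0]]
{'t': 0.15, 'joint_pos': array([ 1.07389437e+00,  8.77941912e-02,  1.37184963e+00, -1.96164061e-05,
        1.68358884e+00, -1.03101277e-01]), 'qvel': array([ 2.21868847e-03, -4.18921102e-04, -3.07872385e-03, -6.23194675e-05,
        4.58838542e-04,  1.16294563e-04]), 'joint_torque': array([ 2.05582677e-03, -3.40643692e+01, -3.02793717e+01,  7.18563795e-02,
        3.05170182e-02, -1.33810126e-04]), 'tcp_pos': array([0.21087016, 0.50757198, 0.22359728]), 'orientation': array([ 1.95631516e-01,  9.80677132e-01, -7.86257326e-04, -2.33016821e-04]), 'ft_force': array([ 0.12412725, -0.32401165,  0.33481424]), 'wrist_torque': array([-0.00588922,  0.00709764,  0.03310373]), 'opening': 0.09408502804799586}
```

View pics/scene0.png

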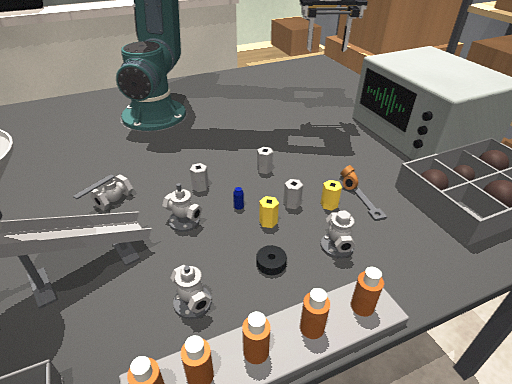

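View pics/side0.png

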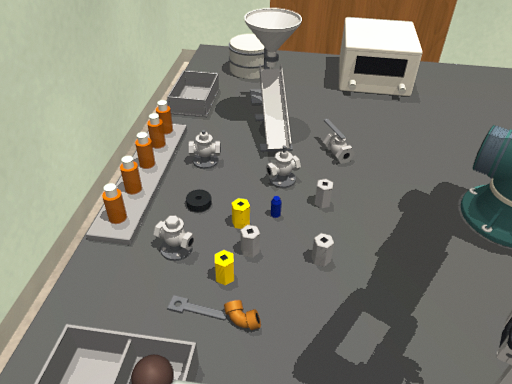

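View pics/wrist0.png

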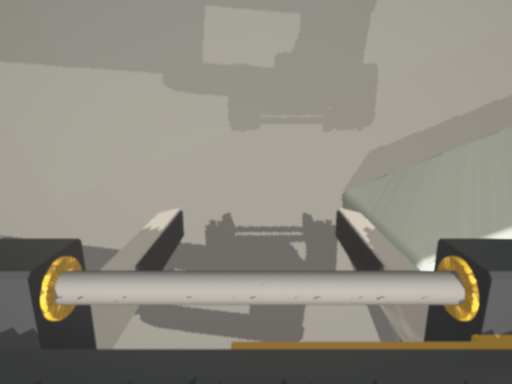

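```bash
python3 - <<'E'
import cv2
a=cv2.imread("pics/scene0.png");b=cv2.imread("pics/side0.png")
def c(im,x,y,w,h,n): cv2.imwrite("pics/"+n,cv2.resize(im[y:y+h,x:x+w],(w*4,h*4),interpolation=cv2.INTER_CUBIC))
c(a,80,140,200,120,"c1.png");c(a,160,140,200,150,"c2.png");c(b,230,120,130,150,"c3.png");c(b,150,120,140,140,"c4.png")
E
```

```text
(no output)
```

View pics/c1.png

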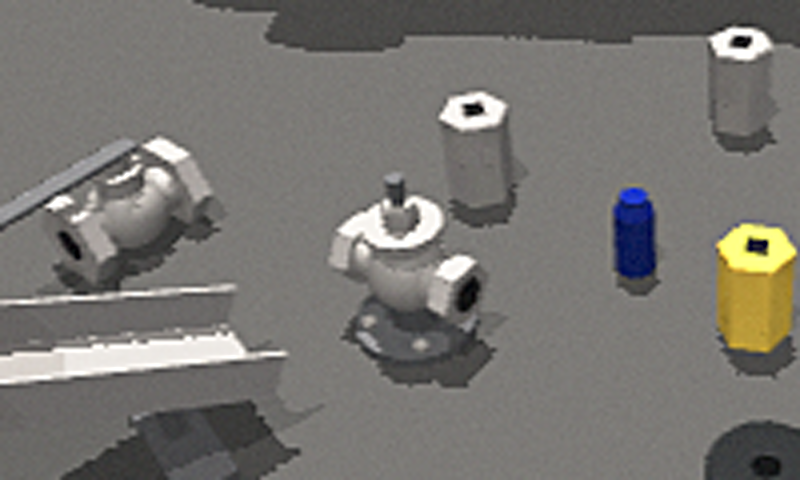

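View pics/c2.png

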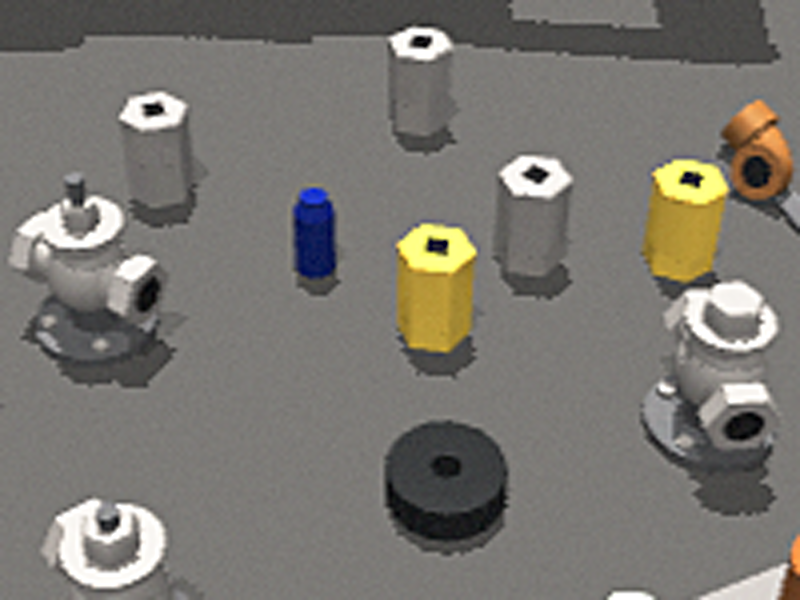

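View pics/c3.png

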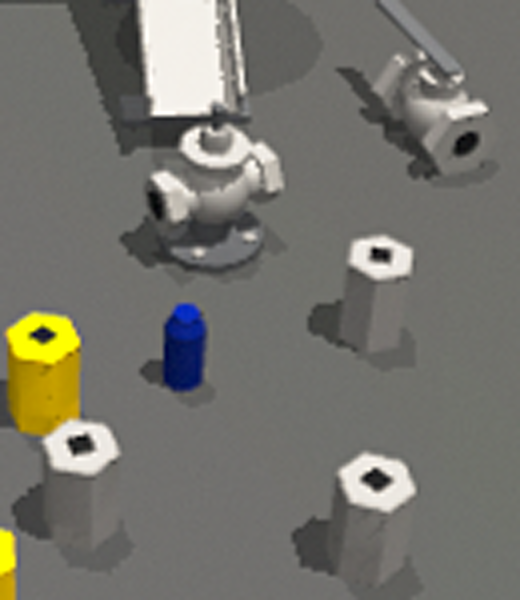

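View pics/c4.png

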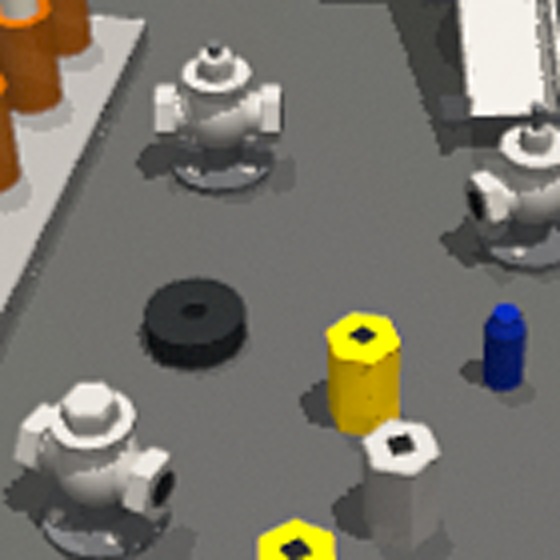

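```bash
cat > h.py <<'E'
import numpy as np
from station import bot
C={n:bot.get_calibration(n) for n in ["scene","side"]}
def ray(c,uv,z):
    K=np.array(c["K"]);E=np.array(c["extrinsics"]);R=E[:3,:3];t=E[:3,3]
    d=R.T@np.linalg.solve(K,[uv[0],uv[1],1.]);o=-R.T@t
    return (o+d*(z-o[2])/d[2])[:2]
def proj(c,p):
    E=np.array(c["extrinsics"]);q=np.array(c["K"])@(E[:3,:3]@np.asarray(p,float)+E[:3,3]);return q[:2]/q[2]
E
python3 - <<'E'
from h import *
P={'S1':((198,167.3),(324.6,183.7),.06),'S2':((265,150.5),(323.7,240.2),.06),'S3':((293.5,183.8),(250,231.2),.06),
'stud':((178.5,184.2),(283.8,146.8),.105),'collar':((180.2,195.2),(283.5,156.5),.075),
'vial':((238.3,188),(276,197.5),.053),'yelA':((269,201),(240.3,203.5),.06),'valveB':((186,268),(203.5,134),.097),
'spare':((113,190),(338,148),.03),'lipL':((138,215.5),(264,149),.03)}
for k,(a,b,z) in P.items(): print(k,ray(C['scene'],a,z).round(4),ray(C['side'],b,z).round(4))
E
```

```text
S1 [0.4347 0.0245] [0.4345 0.0276]
S2 [0.4322 0.2044] [0.4309 0.2073]
S3 [0.5848 0.2031] [0.5823 0.2063]
stud [ 0.5402 -0.0461] [ 0.5394 -0.0403]
collar [ 0.5393 -0.0461] [ 0.5387 -0.0419]
vial [0.5402 0.086 ] [0.5417 0.0862]
yelA [0.6166 0.1258] [0.6166 0.1265]
valveB [ 0.7524 -0.0916] [ 0.7451 -0.0729]
spare [ 0.4007 -0.1764] [ 0.4009 -0.1657]
lipL [ 0.5143 -0.1387] [ 0.5971 -0.1276]
```

```bash
cat >> h.py <<'E'
from scipy.spatial.transform import Rotation as Ro
def tool():
    s=bot.get_state();return np.array(s["tcp_pos"]),Ro.from_quat(s["orientation"]).as_matrix(),s
def plan(x,y,z,yaw):
    """tool move to reach world xyz with tool pointing down and tool y axis at yaw (deg, mod 180)"""
    p,R,s=tool()
    a=R[:,1];cur=np.degrees(np.arctan2(a[1],a[0]))
    d=(yaw-cur+90)%180-90
    print("tool shift mm",(R.T@(np.array([x,y,z])-p)*1000).round(1),"cur yaw",round(cur,2),"world turn",round(d,2),"=> tool rz",round(-d,2),"tilt",np.degrees(np.arccos(min(1,-R[2,2]))).round(2),"rotvec err",np.degrees(Ro.from_matrix(R.T@Rt(cur)).as_rotvec()).round(2))
def Rt(yaw):
    y=np.array([np.cos(np.radians(yaw)),np.sin(np.radians(yaw)),0]);z=np.array([0,0,-1.]);return np.c_[np.cross(y,z),y,z]
E
python3 - <<'E'
from h import *
p,R,s=tool();E=np.array(bot.get_calibration("wrist")["extrinsics"]);c=-E[:3,:3].T@E[:3,3]
print(p,R.round(3),c, R.T@(c-p), (R.T@E[:3,:3].T).round(3))
plan(.539,-.043,.225,67.4)
plan(.49,0.0,.225,67.4)
E
```

```text
[0.21087016 0.50757198 0.22359728] [[-0.923  0.384 -0.001]
 [ 0.384  0.923 -0.001]
 [ 0.    -0.002 -1.   ]] [0.15101018 0.53351133 0.38478226] [ 0.06525518  0.00072216 -0.16117663] [[ 0.    -0.973 -0.23 ]
 [ 1.     0.001 -0.001]
 [ 0.001 -0.23   0.973]]
tool shift mm [-514.3 -382.5   -0.9] cur yaw 67.44 world turn -0.04 => tool rz 0.04 tilt 0.09 rotvec err [-0.09 -0.01 -0.  ]
tool shift mm [-452.5 -361.6   -0.9] cur yaw 67.44 world turn -0.04 => tool rz 0.04 tilt 0.09 rotvec err [-0.09 -0.01 -0.  ]
```

>>> {"op": "move_arm", "data": {
  "moves": [
    [-33.3,-20.4,0,0,0,0,0],
    [-33.3,-20.4,0,0,0,0,0],
    [-33.3,-20.4,0,0,0,0,0],
    [-33.3,-20.4,0,0,0,0,0],
    [-33.3,-20.4,0,0,0,0,0],
    [-33.3,-20.4,0,0,0,0,0],
    [-33.3,-20.4,0,0,0,0,0],
    [-33.3,-20.4,0,0,0,0,0],
    [-33.3,-20.4,0,0,0,0,0],
    [-33.3,-20.4,0,0,0,0,0],
    [-33.3,-20.4,0,0,0,0,0],
    [-33.3,-20.4,0,0,0,0,0],
    [-33.3,-20.4,0,0,0,0,0],
    [-33.3,-20.4,0,0,0,0,0],
    [-33.3,-20.4,0,0,0,0,0],
    [-33.3,-20.4,0,0,0,0,0],
    [-33.3,-20.4,0,0,0,0,0],
    [0,0,0,0,0,-7.1,0],
    [0,0,0,0,0,-7.1,0],
    [0,0,0,0,0,-7.1,0]
  ]
}}

```text
t: 1.82
tcp_pos: [0.6009, -0.0306, 0.2232]
orientation: [0.009, 1.0, 0.0, -0.001]
ft_force: [-0.2, 0.2, -0.4]
opening: 0.0938
```

```bash
cat >> h.py <<'E'
import cv2,json
def shot(n,tag):
    c=bot.get_calibration(n);im=cv2.cvtColor(bot.get_image(n),cv2.COLOR_RGB2BGR);cv2.imwrite(f"pics/{tag}.png",im)
    json.dump({k:np.array(v).tolist() for k,v in c.items() if k in("K","extrinsics")},open(f"pics/{tag}.json","w"));return im
def crop(tag,x,y,w,h,s):
    im=cv2.imread(f"pics/{tag}.png");cv2.imwrite(f"pics/{tag}_c{x}_{y}.png",cv2.resize(im[y:y+h,x:x+w],(w*s,h*s),interpolation=cv2.INTER_CUBIC))
E
python3 - <<'E'
from h import *
plan(.6,-.03,.225,90); shot("wrist","w1")
E
```

```text
tool shift mm [ 0.9  0.6 -1.8] cur yaw 88.98 world turn 1.02 => tool rz -1.02 tilt 0.12 rotvec err [ 0.03 -0.12  0.  ]
```

View pics/w1.png

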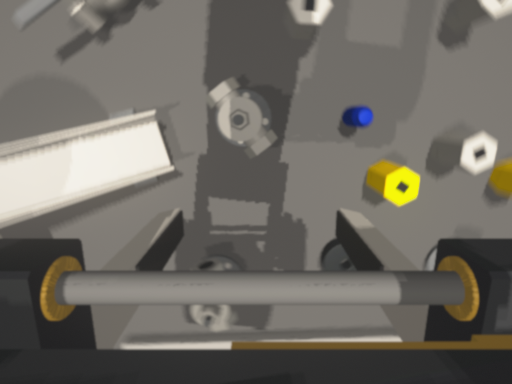

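```bash
python3 - <<'E'
from h import *
crop("w1",195,65,100,100,8);
E
cd pics; python3 -c "
import cv2;a=cv2.imread('w1_c195_65.png');cv2.imwrite('w1v.png',a[:,:].copy()[100:700,100:700])"
```

```text
(no output)
```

View pics/w1v.png

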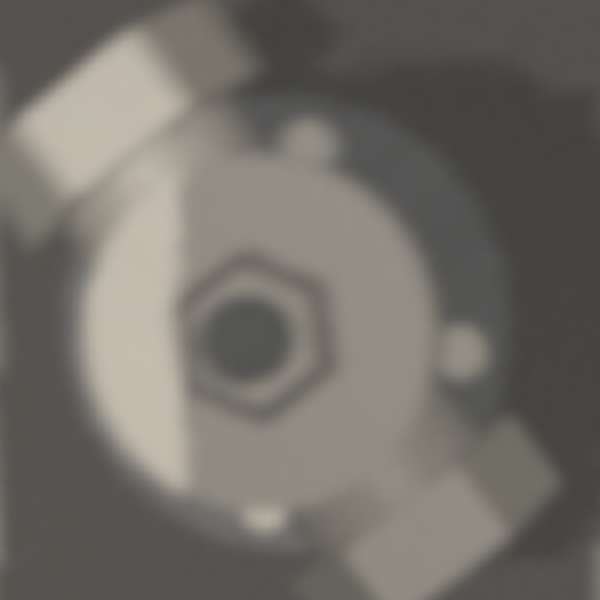

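```bash
python3 - <<'E'
from h import *
c=json.load(open("pics/w1.json"))
f=lambda x,y:((x+100+.5)/8-.5+195,(y+100+.5)/8-.5+65)
print("stud",ray(c,f(247,338),.105),"collar",ray(c,f(261,328),.075))
P=np.array([ray(c,f(*q),.085) for q in [(247,252),(322,283),(334,365),(262,422),(190,388),(178,308)]])
m=P.mean(0);d=P-m;print("hex",m,np.hypot(*d.T).round(4),(np.degrees(np.arctan2(d[:,1],d[:,0]))%60).round(1))
Q=[ray(c,f(*q),.042) for q in [(90,110),(440,540)]];print(np.mean(Q,0),np.degrees(np.arctan2(*(Q[1]-Q[0])[::-1])))
E
```

```text
stud [ 0.54133749 -0.04831185] collar [ 0.54071771 -0.04860249]
hex [ 0.5415673  -0.04866457] [0.0098 0.0101 0.0099 0.01   0.0099 0.0097] [4.  7.  9.5 2.6 6.2 9. ]
[ 0.54137387 -0.04967014] 38.33060467244715
```

>>> {"op": "move_arm", "data": {
  "moves": [
    [18.3,32.5,0,0,0,0,0],
    [18.3,32.5,0,0,0,0,0],
    [18.3,32.5,0,0,0,0,0],
    [18.3,32.5,0,0,0,0,0],
    [0,0,0,0,0,0,0],
    [0,0,0,0,0,0,0]
  ]
}}

```text
t: 2.37
tcp_pos: [0.5296, 0.1035, 0.2247]
orientation: [0.01, 1.0, -0.0, 0.0]
ft_force: [0.1, -0.5, -0.6]
opening: 0.094
```

```bash
python3 - <<'E'
from h import *
shot("wrist","w2")
E
```

```text
(no output)
```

View pics/w2.png

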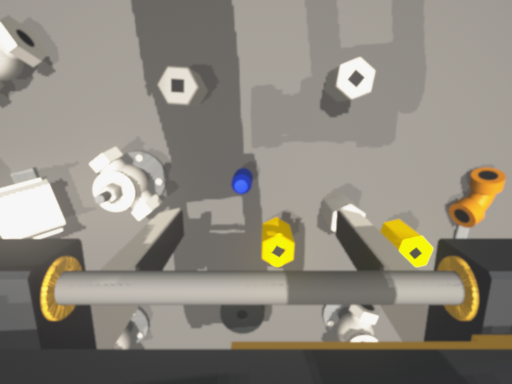

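```bash
cat >> h.py <<'E'
from scipy.optimize import least_squares
def hexfit(tag,u,v,z,R,r=28,thr=None):
    """fit the bright hex top (circumradius R at height z) near pixel u,v by contour -> world plane -> hex distance"""
    c=json.load(open(f"pics/{tag}.json"));g=cv2.cvtColor(cv2.imread(f"pics/{tag}.png"),cv2.COLOR_BGR2GRAY)
    x0,y0=max(0,u-r),max(0,v-r);p=cv2.resize(g[y0:v+r,x0:u+r],None,fx=4,fy=4,interpolation=cv2.INTER_LINEAR)
    t=thr or cv2.threshold(p,0,255,cv2.THRESH_OTSU)[0]
    cs,_=cv2.findContours((p>t).astype(np.uint8),cv2.RETR_EXTERNAL,cv2.CHAIN_APPROX_NONE)
    k=max(cs,key=cv2.contourArea)[:,0,:].astype(float)
    k=k[(k[:,0]>1)&(k[:,1]>1)&(k[:,0]<p.shape[1]-2)&(k[:,1]<p.shape[0]-2)]
    W=np.array([ray(c,((a+.5)/4-.5+x0,(b+.5)/4-.5+y0),z) for a,b in k])
    n=np.arange(6)*np.pi/3
    def f(q):
        d=W-q[:2];return (d@np.array([np.cos(n+q[2]),np.sin(n+q[2])])).max(1)-q[3]
    best=min((least_squares(f,[*W.mean(0),a,R],loss="soft_l1",f_scale=.0005,x_scale=[.01,.01,.3,.01]) for a in np.radians([0,20,40])),key=lambda s:s.cost)
    q=best.x;print(tag,(u,v),"thr",t,"xy",q[:2].round(4),"normal deg mod60",round(np.degrees(q[2])%60,1),"AF/2",q[3].round(4),"rms",np.sqrt(np.mean(f(q)**2)).round(5))
    return q
E
python3 - <<'E'
from h import *
hexfit("w2",178,86,.06,.018);hexfit("w2",356,77,.06,.018);hexfit("w1",479,152,.06,.018)
E
```

```text
w2 (178, 86) thr 160.0 xy [0.4365 0.0227] normal deg mod60 55.4 AF/2 0.0177 rms 0.0001
w2 (356, 77) thr 186.0 xy [0.4328 0.2023] normal deg mod60 20.5 AF/2 0.0181 rms 0.00018
w1 (479, 152) thr 167.0 xy [0.5813 0.2021] normal deg mod60 26.5 AF/2 0.019 rms 0.00082
```

>>> {"op": "move_arm", "data": {
  "moves": [
    [0,0,0,0,0,-6.6,0],
    [0,0,0,0,0,-6.6,0],
    [0,0,0,0,0,-6.6,0],
    [0,0,0,0,0,-6.6,0],
    [0,0,0,0,0,0,0]
  ]
}}

```text
t: 2.83
tcp_pos: [0.5311, 0.1005, 0.2241]
orientation: [-0.217, 0.976, -0.0, -0.0]
ft_force: [-0.1, -0.1, -0.4]
opening: 0.0939
```

```bash
python3 - <<'E'
from h import *
plan(.4362,.0240,.225,115.4); print(bot.get_state()["joint_pos"].round(2))
E
```

```text
tool shift mm [118.4 -29.1  -0.8] cur yaw 115.05 world turn 0.35 => tool rz -0.35 tilt 0.04 rotvec err [-0.02 -0.04 -0.  ]
[ 0.08  0.07  1.39 -0.    1.68 -1.93]
```

>>> {"op": "move_arm", "data": {
  "moves": [
    [29.6,-7.3,0,0,0,0,0],
    [29.6,-7.3,0,0,0,0,0],
    [29.6,-7.3,0,0,0,0,0],
    [29.6,-7.3,0,0,0,0,0],
    [0,0,20,0,0,0,0],
    [0,0,20,0,0,0,0],
    [0,0,20,0,0,0,0],
    [0,0,20,0,0,0,0],
    [0,0,10,0,0,0,0],
    [0,0,0,0,0,0,0],
    [0,0,0,0,0,0,0]
  ]
}}

```text
t: 3.75
tcp_pos: [0.4357, 0.0248, 0.1344]
orientation: [-0.216, 0.976, 0.0, -0.0]
ft_force: [-0.4, 0.4, -0.0]
opening: 0.0941
```

```bash
python3 - <<'E'
from h import *
plan(.4362,.0240,.042,115.4); shot("wrist","w3")
plan(.4362,.0240,.042,115.4);
E
```

```text
tool shift mm [-0.1 -1.  92.4] cur yaw 115.0 world turn 0.4 => tool rz -0.4 tilt 0.05 rotvec err [ 0.02 -0.04  0.  ]
tool shift mm [ 0.7 -0.7 93.4] cur yaw 115.04 world turn 0.36 => tool rz -0.36 tilt 0.08 rotvec err [-0.04  0.07  0.  ]
```

View pics/w3.png

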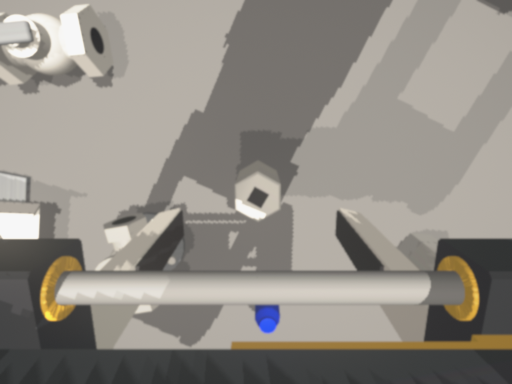

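>>> {"op": "move_arm", "data": {
  "moves": [
    [0,0,20,0,0,0,0],
    [0,0,20,0,0,0,0],
    [0,0,20,0,0,0,0],
    [0,0,20,0,0,0,0],
    [0,0,12,0,0,0,0],
    [0,0,0,0,0,0,0],
    [0,0,0,0,0,0,0]
  ]
}}

```text
t: 4.38
tcp_pos: [0.4364, 0.0252, 0.0434]
orientation: [-0.217, 0.976, -0.0, 0.001]
ft_force: [1.0, -0.5, 0.6]
opening: 0.0942
```

```bash
python3 - <<'E'
from h import *
plan(.4362,.0240,.042,115.4); shot("wrist","w4")
E
```

```text
tool shift mm [ 0.7 -1.   1.4] cur yaw 115.11 world turn 0.29 => tool rz -0.29 tilt 0.07 rotvec err [-0.03  0.06  0.  ]
```

View pics/w4.png

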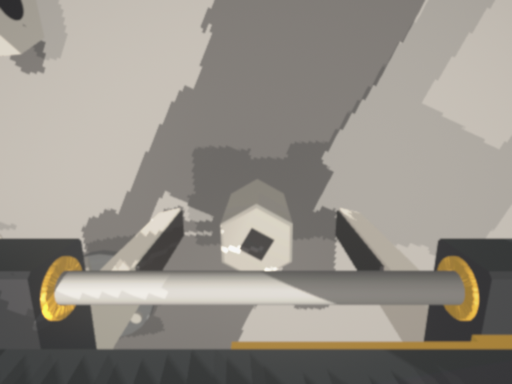

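>>> {"op": "move_arm", "data": {
  "moves": [
    [0,0,0,0,0,0,0.4],
    [0,0,0,0,0,0,0.55],
    [0,0,0,0,0,0,0.65],
    [0,0,0,0,0,0,1],
    [0,0,0,0,0,0,1],
    [0,0,0,0,0,0,1],
    [0,0,0,0,0,0,1],
    [0,0,0,0,0,0,1]
  ],
  "squeeze": 25
}}

```text
t: 5.1
tcp_pos: [0.4356, 0.0253, 0.0425]
orientation: [-0.218, 0.976, 0.0, -0.0]
ft_force: [0.4, -0.3, -0.7]
opening: 0.0441
```

```bash
python3 - <<'E'
from h import *
plan(.4362,.0240,.042,115.4); shot("wrist","w5")
crop("w5",200,165,120,120,5)
for t in ("w4","w5"): hexfit(t,257,239,.06,.018,r=45)
E
```

```text
tool shift mm [ 0.  -1.4  0.5] cur yaw 115.14 world turn 0.26 => tool rz -0.26 tilt 0.0 rotvec err [ 0. -0.  0.]
w4 (257, 239) thr 161.0 xy [0.4361 0.0231] normal deg mod60 55.5 AF/2 0.0177 rms 0.00103
w5 (257, 239) thr 165.0 xy [0.4357 0.0231] normal deg mod60 55.1 AF/2 0.0177 rms 0.00135
```

View pics/w5_c200_165.png

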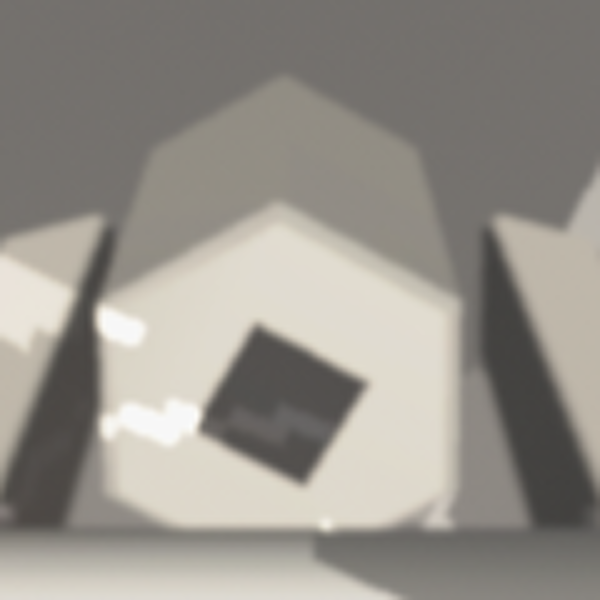

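>>> {"op": "move_arm", "data": {
  "moves": [
    [0,0,0,0,0,0,1],
    [0,0,0,0,0,0,1],
    [0,0,0,0,0,0,1],
    [0,0,0,0,0,0,1],
    [0,0,0,0,0,0,1]
  ]
}}

```text
t: 5.57
tcp_pos: [0.4359, 0.0251, 0.0425]
orientation: [-0.218, 0.976, -0.0, 0.0]
ft_force: [0.7, -2.3, 0.2]
opening: 0.0363
```

```bash
cat >> h.py <<'E'
def relfit(tag,u=257,v=239):
    "hex top in tool frame (camera estimate); top is 18 mm above tcp when gripped at 42"
    p,R,s=tool();q=hexfit(tag,u,v,p[2]+.0180,.018,r=45,thr=165)
    d=R.T@np.array([q[0]-p[0],q[1]-p[1],0]);print("camera socket-TCP in tool axes mm",(d*1000).round(2))
E
python3 - <<'E'
from h import *
shot("wrist","w6");plan(.4362,.0240,.042,115.4)
relfit("w6");print(bot.get_state()["opening"],bot.get_state()["ft_force"])
E
```

```text
tool shift mm [ 0.1 -1.2  0.5] cur yaw 115.13 world turn 0.27 => tool rz -0.27 tilt 0.03 rotvec err [-0.02  0.01  0.  ]
w6 (257, 239) thr 165 xy [0.4348 0.0238] normal deg mod60 51.4 AF/2 0.0178 rms 0.00219
camera socket-TCP in tool axes mm [ 1.44 -0.79  0.  ]
0.035758783230958324 [ 1.22699364 -1.2239173   0.2802759 ]
```

>>> {"op": "move_arm", "data": {
  "moves": [
    [0,0,-10,0,0,0,1],
    [0,0,-20,0,0,0,1],
    [0,0,-30,0,0,0,1],
    [0,0,-30,0,0,0,1],
    [0,0,-30,0,0,0,1],
    [0,0,-20,0,0,6,1],
    [0,0,-10,0,0,6,1],
    [0,0,0,0,0,6,1],
    [0,0,0,0,0,0,1],
    [0,0,0,0,0,0,1]
  ]
}}

```text
t: 6.45
tcp_pos: [0.4348, 0.0258, 0.1919]
orientation: [-0.064, 0.998, 0.001, -0.001]
ft_force: [0.4, -0.1, -3.9]
opening: 0.0359
```

```bash
python3 - <<'E'
from h import *
shot("wrist","w7");crop("w7",200,165,120,120,6)
plan(.60,-.045,.20,97.4);print(bot.get_state()["opening"],bot.get_state()["ft_force"])
E
```

```text
tool shift mm [-154.9  -91.1   -9. ] cur yaw 97.29 world turn 0.11 => tool rz -0.11 tilt 0.16 rotvec err [ 0.07 -0.14  0.  ]
0.03556896918287599 [-2.21058827e-05  3.33530137e-01 -3.90410630e+00]
```

View pics/w7_c200_165.png

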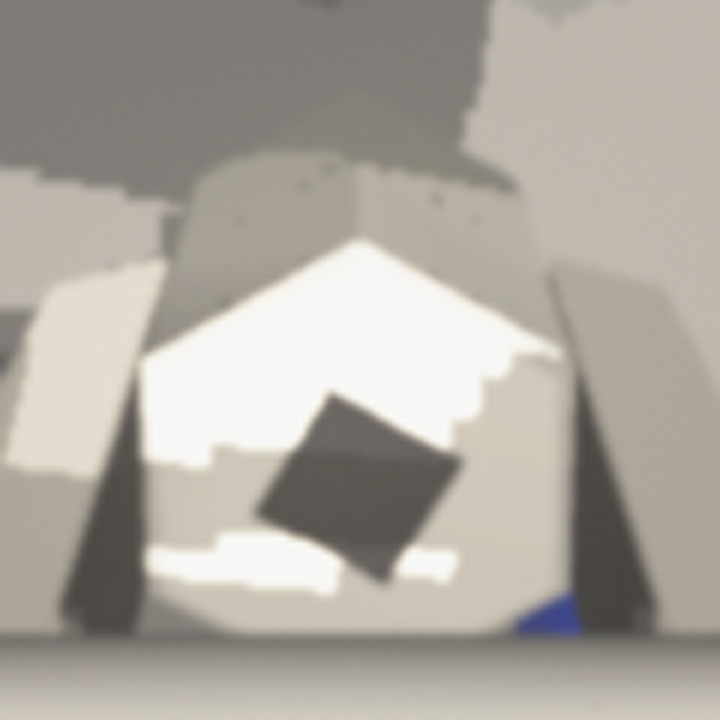

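```bash
cat >> h.py <<'E'
def corners(tag,pts,off,s,p,R,h=.018):
    c=json.load(open(f"pics/{tag}.json"))
    W=np.array([ray(c,((a+.5)/s-.5+off[0],(b+.5)/s-.5+off[1]),p[2]+h) for a,b in pts])
    L=((np.c_[W,np.zeros(len(W))]-[p[0],p[1],0])@R)[:,:2]*1000
    print("tool-frame mm",L.round(1).tolist());return L
E
python3 - <<'E'
from h import *
p,R,s=tool()
L=corners("w7",[(140,357),(359,240),(562,355),(572,592),(148,597),(358,488)],(200,165),6,p,R)
from scipy.optimize import least_squares
A=L[:5];k=np.array([2,1,0,-1,-2+5])  # angles assigned below
def f(q):
    ang=np.radians(q[2])+np.radians(np.array([-60,0,60,120,-120]))
    return (A-q[:2]-36/np.sqrt(3)*np.c_[np.cos(ang),np.sin(ang)]).ravel()
r=least_squares(f,[0,0,0]);print(r.x.round(2),r.fun.round(1))
E
```

```text
tool-frame mm [[11.1, -17.8], [21.2, 0.3], [11.3, 17.0], [-10.0, 18.4], [-10.5, -17.7], [-0.5, 0.2]]
[ 0.47  0.09 -0.65] [ 0.5  0.3 -0.1  0.4  0.3 -1.  -0.3  0.2 -0.4  0.1]
```

>>> {"op": "move_arm", "data": {
  "moves": [
    [-31.2,-17.4,0,0,0,0,1],
    [-31.2,-17.4,0,0,0,0,1],
    [-31.2,-17.4,0,0,0,0,1],
    [-31.2,-17.4,0,0,0,0,1],
    [-31.2,-17.4,0,0,0,0,1],
    [0,0,15,0,0,0,1],
    [0,0,5,0,0,0,1],
    [0,0,0,0,0,0,1],
    [0,0,0,0,0,0,1]
  ]
}}

```text
t: 7.25
tcp_pos: [0.5998, -0.041, 0.1714]
orientation: [-0.063, 0.998, 0.001, -0.002]
ft_force: [0.2, 0.7, -4.4]
opening: 0.036
```

```bash
python3 - <<'E'
from h import *
shot("wrist","w8");crop("w8",210,60,100,100,7)
p,R,s=tool();print(p,R[:,1])
plan(.541,-.0485,.17,97.4);
E
```

```text
[ 0.60031659 -0.04103216  0.1726076 ] [-1.25454122e-01  9.92099276e-01  5.37623435e-04]
tool shift mm [59.8  0.   2.6] cur yaw 97.21 world turn 0.19 => tool rz -0.19 tilt 0.05 rotvec err [ 0.03 -0.04  0.  ]
```

View pics/w8_c210_60.png

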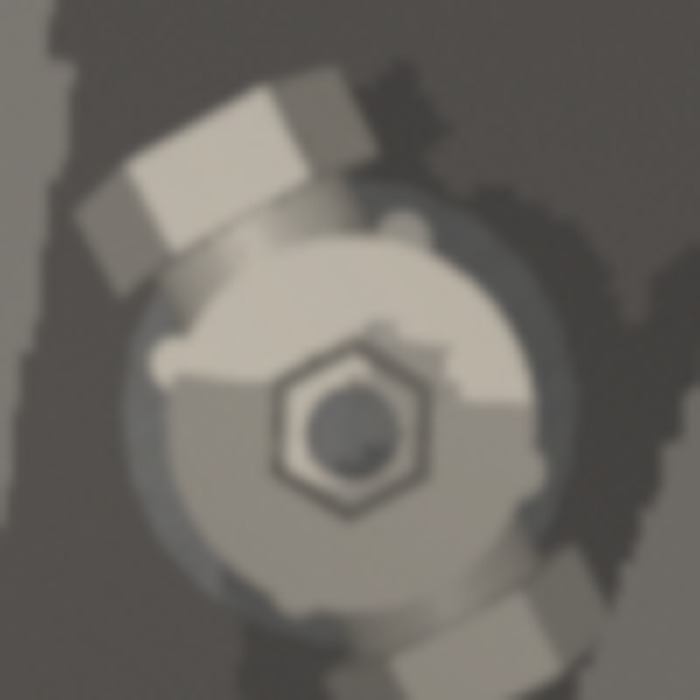

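View pics/w8.png

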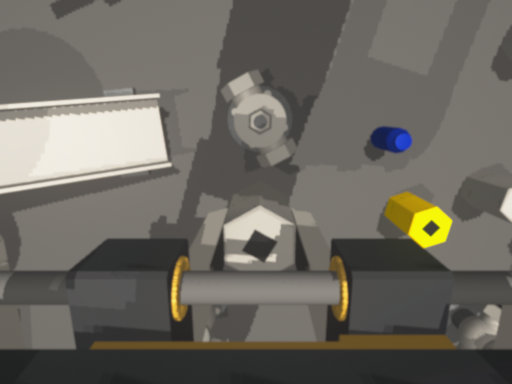

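```bash
python3 - <<'E'
from h import *
p,R,s=tool()
L=corners("w8",[(353,340),(428,384),(430,474),(350,520),(274,472),(275,384)],(210,60),7,p,R,.085-p[2])
print(L.mean(0)); d=L-L.mean(0);a=np.degrees(np.arctan2(d[:,1],d[:,0]));print(((a+30)%60-30).round(1),np.hypot(*d.T).round(1))
print("stud",corners("w8",[(354,432)],(210,60),7,p,R,.105-p[2]))
print("collar",corners("w8",[((166+538)/2,(234+612)/2)],(210,60),7,p,R,.075-p[2]))
L=corners("w8",[(222,225*1)],(0,0),1,p,R)
E
```

```text
tool-frame mm [[69.0, 0.8], [64.2, 9.2], [54.2, 9.5], [49.1, 0.5], [54.5, -8.1], [64.2, -7.9]]
[59.17619349  0.65357896]
[ 0.8 -0.3 -0.9  1.   1.7  0.1] [ 9.8  9.9 10.2 10.1 10.   9.9]
tool-frame mm [[59.4, 0.8]]
stud [[59.38083478  0.84784087]]
tool-frame mm [[59.7, 0.7]]
collar [[59.67861233  0.71590111]]
tool-frame mm [[11.8, -18.0]]
```

>>> {"op": "move_arm", "data": {
  "moves": [
    [29.5,0.3,0,0,0,0,1],
    [29.5,0.3,0,0,0,0,1],
    [0,0,0,0,0,0,1],
    [0,0,0,0,0,0,1],
    [0,0,10,0,0,0,1],
    [0,0,10,0,0,0,1],
    [0,0,8,0,0,0,1],
    [0,0,0,0,0,0,1]
  ]
}}

```text
t: 7.97
tcp_pos: [0.5414, -0.0479, 0.1412]
orientation: [-0.062, 0.998, 0.001, -0.003]
ft_force: [-0.3, 0.1, -5.1]
opening: 0.0356
```

```bash
python3 - <<'E'
from h import *
shot("wrist","w9");shot("side","s9");shot("scene","sc9");crop("s9",235,90,100,100,6);crop("sc9",130,140,100,100,6)
p,R,s=tool();print(p, s["ft_force"]);V=np.array([.60032,-.04103,0])+R@np.array([.0591,.0006,0]);print("target",V);plan(V[0],V[1],.1175,97.4)
E
```

```text
[ 0.54282311 -0.04831119  0.14394386] [ 0.62059821 -0.46243215 -3.85309697]
target [ 5.41604485e-01 -4.77869248e-02  4.70646532e-05]
tool shift mm [ 1.1  0.7 26.4] cur yaw 97.15 world turn 0.25 => tool rz -0.25 tilt 0.05 rotvec err [ 0.02 -0.05  0.  ]
```

View pics/s9_c235_90.png

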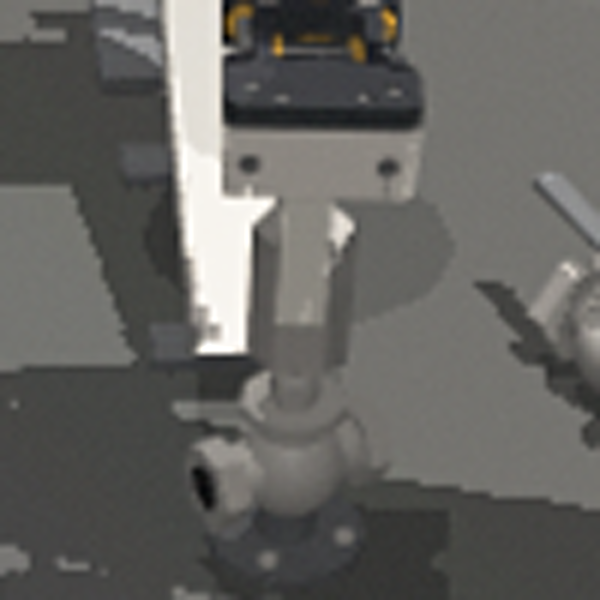

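View pics/sc9_c130_140.png

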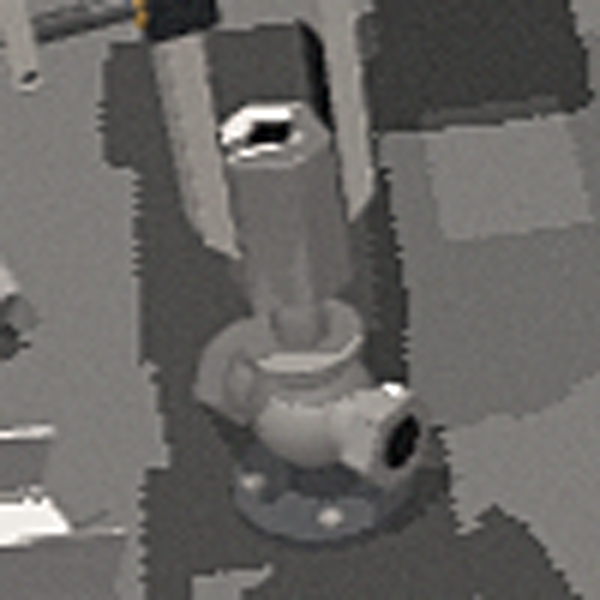

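>>> {"op": "move_arm", "data": {
  "moves": [
    [0,0,3,0,0,0,1],
    [0,0,3,0,0,0,1],
    [0,0,2,0,0,0,1],
    [0,0,2,0,0,0,1],
    [0,0,0,0,0,0,1],
    [0,0,0,0,0,0,1],
    [0,0,0,0,0,0,1]
  ]
}}

```text
t: 8.7
tcp_pos: [0.5427, -0.0484, 0.1346]
orientation: [-0.062, 0.998, 0.0, 0.0]
ft_force: [-0.0, 0.5, -4.4]
opening: 0.0358
```

```bash
cat >> h.py <<'E'
def avg(n=6):
    "mean over readings; each image call advances 0.05 s"
    P=[];F=[]
    for i in range(n):
        s=bot.get_state();P.append(s["tcp_pos"]);F.append(s["ft_force"]);bot.get_image("side")
    print("t",s["t"],"tcp",np.mean(P,0).round(4),"sd",np.std(P,0).round(4),"F",np.mean(F,0).round(1),"open",s["opening"],"tau",s["wrist_torque"].round(2))
    return np.mean(P,0)
E
python3 -c "
from h import *
avg()"
```

```text
t 8.95 tcp [ 0.5427 -0.0484  0.1347] sd [0. 0. 0.] F [ 0.1  0.  -3.9] open 0.03641186300328477 tau [ 0.01 -0.05 -0.03]
```

>>> {"op": "move_arm", "data": {
  "moves": [
    [0.8,0.5,0,0,0,0,1],
    [0,0,2,0,0,0,1],
    [0,0,2,0,0,0,1],
    [0,0,2,0,0,0,1],
    [0,0,1,0,0,0,1],
    [0,0,0,0,0,0,1],
    [0,0,0,0,0,0,1],
    [0,0,0,0,0,0,1]
  ]
}}

```text
t: 9.67
tcp_pos: [0.5418, -0.048, 0.1275]
orientation: [-0.062, 0.998, 0.0, 0.0]
ft_force: [0.2, -0.8, -4.4]
opening: 0.0359
```

```bash
python3 -c "
from h import *
avg(2)"
```

```text
t 9.7167 tcp [ 0.5419 -0.048   0.1275] sd [0. 0. 0.] F [-0.3 -0.6 -4.3] open 0.03568874634393229 tau [ 0.02 -0.06 -0.02]
```

>>> {"op": "move_arm", "data": {
  "moves": [
    [0,0,1.5,0,0,0,1],
    [0,0,1.5,0,0,0,1],
    [0,0,1.5,0,0,0,1],
    [0,0,1.5,0,0,0,1],
    [0,0,1,0,0,0,1],
    [0,0,0,0,0,0,1],
    [0,0,0,0,0,0,1],
    [0,0,0,0,0,0,1]
  ]
}}

```text
t: 10.43
tcp_pos: [0.5418, -0.048, 0.1205]
orientation: [-0.062, 0.998, 0.0, 0.0]
ft_force: [0.3, 0.1, -4.4]
opening: 0.0358
```

```bash
python3 -c "
from h import *
avg(2);shot('side','s10');crop('s10',235,90,100,100,6)"
```

```text
t 10.4833 tcp [ 0.5418 -0.048   0.1205] sd [0. 0. 0.] F [-0.  -0.1 -3.6] open 0.035621687455679785 tau [ 0.   -0.01  0.01]
```

View pics/s10_c235_90.png

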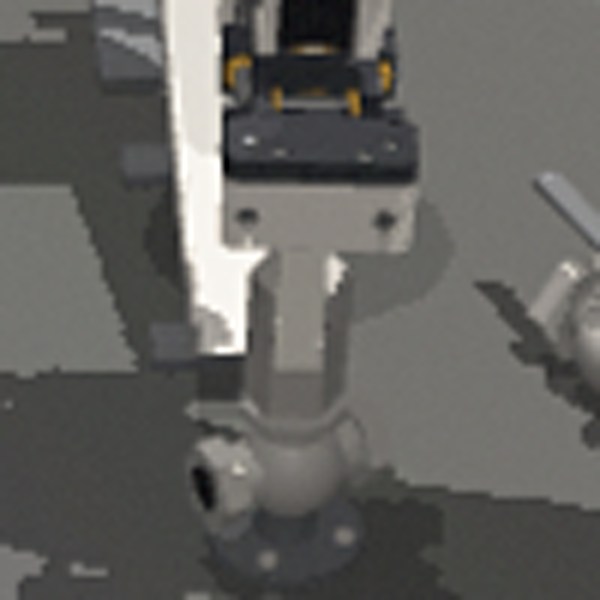

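>>> {"op": "move_arm", "data": {
  "moves": [
    [0,0,1,0,0,0,1],
    [0,0,1,0,0,0,1],
    [0,0,0.5,0,0,0,1],
    [0,0,0.5,0,0,0,1],
    [0,0,0.5,0,0,0,1],
    [0,0,0,0,0,0,1],
    [0,0,0,0,0,0,1],
    [0,0,0,0,0,0,1]
  ]
}}

```text
t: 11.25
tcp_pos: [0.5417, -0.048, 0.1175]
orientation: [-0.062, 0.998, 0.0, 0.0]
ft_force: [-1.9, 0.5, 1.0]
opening: 0.0362
```

```bash
python3 -c "
from h import *
avg(2)"
```

```text
t 11.3 tcp [ 0.5417 -0.048   0.1175] sd [0. 0. 0.] F [-2.2  0.1  1.5] open 0.03602045788102119 tau [0.22 0.5  0.02]
```

>>> {"op": "move_arm", "data": {
  "moves": [
    [0,0,0.5,0,0,0,1],
    [0,0,0.5,0,0,0,1],
    [0,0,0,0,0,0,1],
    [0,0,0,0,0,0,1],
    [0,0,0,0,0,0,1]
  ]
}}

```text
t: 11.77
tcp_pos: [0.5418, -0.048, 0.1175]
orientation: [-0.062, 0.998, -0.0, 0.0]
ft_force: [-3.9, 0.7, 6.3]
opening: 0.0358
```

```bash
python3 -c "
from h import *
avg(4);print(tool()[1].round(4));shot('side','s11');crop('s11',235,90,100,100,6);shot('scene','sc11');crop('sc11',130,140,100,100,6);"
```

```text
t 11.9167 tcp [ 0.5418 -0.048   0.1175] sd [0. 0. 0.] F [-4.3  0.6  6.5] open 0.03580813061409655 tau [0.28 0.95 0.01]
[[-9.922e-01 -1.243e-01  7.000e-04]
 [-1.243e-01  9.922e-01 -1.000e-04]
 [-6.000e-04 -1.000e-04 -1.000e+00]]
```

View pics/s11_c235_90.png

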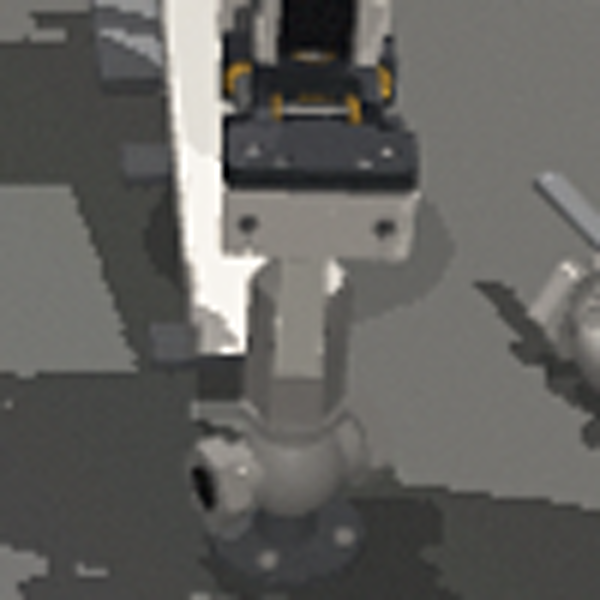

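View pics/sc11.png

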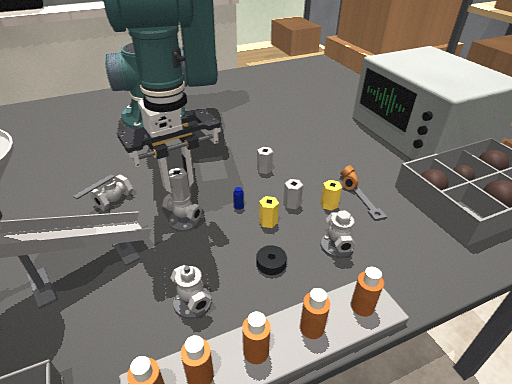

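View pics/sc11_c130_140.png

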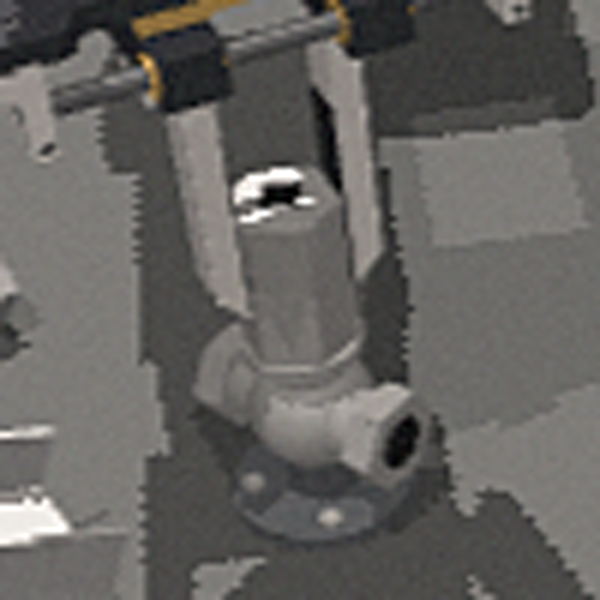

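```bash
python3 -c "
from station import bot
print(bot.hand_in())"
```

```text
the job is handed in; nothing more can be done
None
```

The first socket I tried was the one that fits, and the gripper is still holding it seated on the nut of the valve at the chute. That valve has the long stud, so it is valve_1. The socket was the one standing nearest to it.

**Seating:** The socket slid down with no contact past 89 and 81 mm, the heights where a too-wide socket would have stopped on this valve's stud. It stopped firmly at a mouth height of about 75 mm, which is the collar. The TCP was at 117.5 mm, with the socket held about 42.5 mm above its mouth.

**Grip:** The tool is vertical to within 0.1° and the fingers are closed on the 36 mm flats with the squeeze set to 25 N. It presses down with about 10 N. There is also about 4 N of sideways force, which suggests the socket leans slightly against the nut within its play.

**Rest of the bench:** The scene picture shows the other two sockets still standing upright and none of the other things disturbed. I never touched them. The job was handed in at about 12 s.

**What disagreed:** The scene and side cameras placed the valve a few millimetres away from where the wrist camera did. I used the wrist camera, and the drop onto the collar confirmed it.

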